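# Transfer the dip basket from the drain hook to the notched cooling rail

### The job

Lift the small wire basket of ferrules by its wooden grip off the drain stand's hook and, without setting it down and keeping it level so that no ferrule is lost, hang it on the bar of the cooling rail beside the notch. Then slide it gently along the bar, its hook riding lightly on the bar's top edge, until the hook drops fully home in the notch, and let go of it there, hanging still. Do not force it against the bar and leave the other things on the bench where they are.

Things in the scene. Friction and masses are not known exactly. Their poses are not given: they have to be found in the camera images.
- grip (a point): centre of the basket's upright wooden grip, a block 16 (x) x 34 (y) x 50 (z) mm at the very top, to be pinched from above across x or y; below the wood 18 mm of narrow steel tang lead to the hook. 43 mm above point hook, same axes: z up, y along the bar it hangs on, x across it, the hook's long front leg on the -x side.
- hook (a point): middle of the underside of the basket's strap hook. The hook is an inverted U of flat strap 20 mm wide (y) with a 9 mm gap (x): a long front leg at -x goes 70 mm down to the yoke, which reaches back under the bar, a short back lip at +x reaches 18 mm down, its end flared. On a 5 mm bar it has 2 mm play each way in x. So it goes on and off a bar from the bar's -x side.
- tray (a point): middle of the basket's wire floor, 163 mm below point hook, the basket's lowest part. The tray is 83 x 103 mm (x, y), 18 mm deep, open on top; thin stays lead from its corners to the yoke under the hook.
- basket: the whole wire dip basket with hook and wooden grip; origin under the middle of its tray, 165 mm below point hook. To unhook it, raise it about 32 mm (lip over the bar, yoke still under it) and draw it some 70 mm toward its -x before raising it more; hang it the other way round. With its ferrules it weighs 0.25 to 0.4 kg and is balanced under the grip.
- part_a: grey ribbed ferrule, 7 mm thick and 30 mm long, lying loose in the basket
- part_b: a second such ferrule, loose in the basket
- part_c: a third such ferrule, loose in the basket
- drain_stand: stand with one round post (at its y = +85 mm) and a short flat bar, 5 mm thick, on edge, that runs from the post along -y to an upturned end: the hook. The basket starts in its open notch, 9 mm deep and 24 mm wide, above the origin, point hook 220 mm high. Origin on the bench under the notch, z up, y along the bar. Fixed; 234 mm high. Its bar is 26 mm high.
- rail: the cooling rail: two posts at its y = -130 and +130 mm with clamp heads (22 mm wide in y, 240 mm high) that hold a level flat steel bar along y, 5 mm thick, on edge, 26 mm high. Origin on the bench midway between the posts under the bar, z up. Fixed and rigid: contact rises steeply, 2 to 6 N of downward load are enough to slide on it, over 20 N is forcing it.
- bar_top (a point): point on the bar's straight top edge midway between the posts, 235 mm above the bench, axes as the rail's. It does NOT mark the notch: the bar can be shifted in its clamps, and the notch's middle may be anywhere from 30 mm on one side to 30 mm on the other side of this point along y. That is not reported; see it or feel for it.
- home_level (a point): point 9 mm below point bar_top, 226 mm high: the height at which the hook's underside rests when home in the notch (again not the notch's place along y). The only notch in the bar: 23.6 mm wide, open at the top, with 2 mm chamfers at its mouth; the 20 mm hook has 1.8 mm play each side and drops 9 mm into it.
- tweezers: bystander: spring tweezers, 149 mm, lying on the orange cloth
- pliers: bystander: long-nose pliers with red grips, 161 mm, at the front edge on the left
- timer: bystander: dwell timer, 62 x 68 x 21 mm, at the front edge
- screwdriver: bystander: yellow-handled screwdriver, 185 mm, at the front edge on the right
- marker: bystander: marker pen, 132 mm, lying farther back on the right
Not all that is in view belongs to the job. Leave any yellow look-alike of the basket alone.

How it is judged (in metres and radians):
On the way, in this order (a step that is already met when the one before it is completed fails the run):
1. the basket is lifted off the drain hook: no contact with the drain stand, more than 100 mm from it, its tray above 50 mm (contact force between basket and drain_stand below 0.05 N and horizontal distance between hook and drain_stand above 0.1 m and height (world z) of tray above 0.05 m), for 0.2 s.
2. the hook straddles the bar beside the notch and rides on its top edge (contact, not yet dropped) (contact force between basket and rail above 0.5 N and x of hook in the frame of rail between -0.006 and 0.006 m and z of hook in the frame of rail between 0.2325 and 0.239 m), for 0.2 s.
At the end, for the whole second after the job is handed in: The basket hangs from the rail's bar with its hook home in the notch (underside of the hook 223 to 229 mm above the bench, within 6 mm of the bar's middle plane and 40 mm of the rail's middle), released, level within 0.12 rad, at rest, all three ferrules in it (z of hook in the frame of rail between 0.223 and 0.229 m and x of hook in the frame of rail between -0.006 and 0.006 m and y of hook in the frame of rail between -0.04 and 0.04 m and contact force between basket and rail above 1 N and angle between tray's own z axis and vertical below 0.12 rad and linear speed of basket below 0.03 m/s and distance between each of part_a, part_b, part_c and tray below 0.065 m); the robot touches nothing.
It fails at once if the basket tips by more than 0.26 rad (angle between tray's own z axis and vertical above 0.26 rad).
It fails at once if the basket is set down or dropped (tray floor below 30 mm) (height (world z) of tray below 0.03 m).
It fails at once if the basket is forced against the cooling rail with more than 20 N (contact force between basket and rail above 20 N).
It fails at once if a bystander is moved by more than 30 mm (distance of any of tweezers, pliers, timer, screwdriver, marker from where it was at the start of the episode above 0.03 m).
It also fails if it takes over 69 s, if anything falls off the work surface, if the arm or the gripper's body presses on something with over 40 N, if the wrist force passes 120 N, or if a joint passes its speed limit or range.

### The arm

A 6-joint arm with a two-finger parallel gripper is mounted at the origin on a cart in front of the work surface, level with it; the furniture and walls round the work are solid. World frame = base frame: x ahead of the robot, y to its left, z up, the work surface at z = 0. Lengths are in m, angles in degrees, forces in N, time in s.
With the tool pointing down it reaches from about 0.35 to 0.85 m from the base axis. Payload 8.1 kg.
Tool frame: the origin (TCP) lies between the finger pads; the fingertips stand manip.tips_ahead ahead of it and the grasp point (between the pads) lies 5 mm behind it (manip.tips_ahead is the distance from the TCP to the fingertips, in m); x points along the fingers, y is the direction in which the jaws open and shut, and the axes are right-handed (so a half turn about x gives the same grasp; the last joint's range is limited). The gripper opens to 93 mm and grips with 3 to 60 N. Pads are 15 mm wide; open, the fingers measure 128 mm over their backs; the gripper's body (75 mm by 188 mm) begins 65 mm behind the grasp point.
Start: joints at [-68.205, 7.471, 85.268, -0, 87.261, -4.893], TCP at [0.27, -0.536, 0.233] pointing down, gripper open.
Joint ranges: [-169.43, 169.43], [-51.17, 129.36], [1.28, 143.12], [-76.62, 256.62], [0, 156.53], [-152.29, 152.29]. Speed limits (degrees/s): [136.94, 136.94, 159.86, 180, 180, 180].

### API

Orientations are given as [roll, pitch, yaw] about the fixed x, y, z axes, in that order (R = Rz(yaw) Ry(pitch) Rx(roll)).
In Python, from rig import manip gives the robot as it stands.
- The arm moves only by the shell command python3 -m handwheel 'ROWS' [OPENING]. ROWS is JSON, a list of rows, each an object of numbers: "tx", "ty", "tz": the shift along the tool's x, y, z in cm; "twist": the turn about the tool's x in rad. A call has 1 to 5 rows; each row is the pose to reach, as a shift and turn from the pose measured when the call began, along the tool's axes at that moment; what a row does not reach only later rows make up. A row lasts 1/10 s, in which the tool goes at most 50 mm and 8.59 degrees, less where a joint would pass 70% of its speed; a pose out of reach is approached as far as the arm can. A call with a gripper value outside its range is refused whole. OPENING is the gripper command: -1 is shut, 1 is fully open, values between are in proportion, set as the call begins (- or left out, the last holds). The fingers move at their own pace and stop on an object; the grip force is fixed at half the most. Time passes only in rows, so rows that repeat a pose let the fingers close. It gives the time, the measured TCP pose, the force and the opening at its end, in the units of the state.
- manip.get_state(): the state, without advancing time (a new reading comes with each control period).
- manip.capture(name): name is "side" or "top"; returns the picture (400x640x3 uint8, red, green, blue); there is no depth.
- manip.camera_info(name): a dict with "fx", "fy", "cx", "cy" (pixels), "T" (4x4, takes a point from camera to world coordinates). Camera axes: x right, y up, looking along -z (the intrinsics and any distortion apply to the point x, -y, -z); pixel columns grow to the right and rows downward; lengths in m; the calibration is good to about 2 mm. A picture is of the moment at which its call begins. camera_info takes no time and is no camera call.
- manip.finish_job(): hands the job in, once; it reports no verdict.
Trained networks look in the newest picture that a camera, given by its name, has taken for a name from the list of things; names that differ only in an ending like _2 or _b are one class to them, and where a whole thing is asked for, a point or a joint stands for the part that bears it (a point fixed in the world has none). Each returns a list of dicts, best first, with "p" (0 to 1); they miss things now and then, are a little off and sometimes report something else, mostly with a low value. They report only what shows in the picture. A call takes as long as a camera call. They do not tell look-alikes from the thing itself.
- manip.cut_out(camera, query): "mask" (400x640 bool, what is visible of it) and "position" ([column, row] in pixels, amid what is visible of it).
The state is a dict: "clock": time; "joints": joint angles; "joint_vel": joint speeds; "effort": joint torques, N m; "tool_pos": TCP position; "tool_rot": TCP orientation; "ft_force": force on the tool from outside, world axes, zero at the start; "torque": the same for the moment, N m; "opening": finger opening in m.
Only numpy, scipy, OpenCV 4.12 (cv2) and the standard library are available. Lean on these libraries where they do the work, as an engineer would, in place of code of your own. Each camera call takes 0.05 s, during which the arm holds its last target.

## Working session

There is one attempt and no reset: what is moved stays moved. The work goes in short steps, Python scripts to look and compute and a shell command to move; the robot and the scene stay as the last step left them, time stands still between calls to the robot, and variables do not carry over. Pictures are saved under pics/ and viewed, and the job is handed in when it is done.

```bash
ls; mkdir -p pics; python3 - <<'E'
from rig import manip
import cv2,numpy as np
s=manip.get_state()
for k,v in s.items(): print(k,np.round(v,4))
print(manip.tips_ahead)
for n in("side","top"):
    im=manip.capture(n); cv2.imwrite(f"pics/{n}0.png",im[:,:,::-1])
    c=manip.camera_info(n); print(n,{k:(np.round(v,4).tolist()) for k,v in c.items()})
E
```

```text
pics
clock 0.0
joints [-6.82044e+01  7.51540e+00  8.53290e+01  3.00000e-04  8.72593e+01
 -4.89380e+00]
joint_vel [-0.1529  0.0321 -0.0117 -0.0416 -0.1492 -0.0099]
effort [-1.00000e-03 -5.59843e+01 -4.91765e+01  7.65000e-02  3.56000e-02
 -1.00000e-04]
tool_pos [ 0.2693 -0.5356  0.2316]
tool_rot [-95.0471  89.8963 111.6422]
ft_force [-0.2635 -0.085   1.1296]
torque [ 0.0202 -0.0198 -0.0221]
opening 0.0932
0.014
side {'fx': 364.3788, 'fy': 364.3788, 'cx': 317.5305, 'cy': 210.4407, 'T': [[-0.9437, 0.1307, -0.304, 0.1562], [-0.3308, -0.3947, 0.8572, 0.8872], [-0.008, 0.9095, 0.4157, 0.6086], [0.0, 0.0, 0.0, 1.0]]}
top {'fx': 490.0436, 'fy': 490.0436, 'cx': 324.7194, 'cy': 195.1334, 'T': [[0.0055, 0.998, -0.0636, 0.3966], [-1.0, 0.0058, 0.0051, -0.0186], [0.0054, 0.0636, 0.998, 1.3935], [0.0, 0.0, 0.0, 1.0]]}
```

View pics/side0.png

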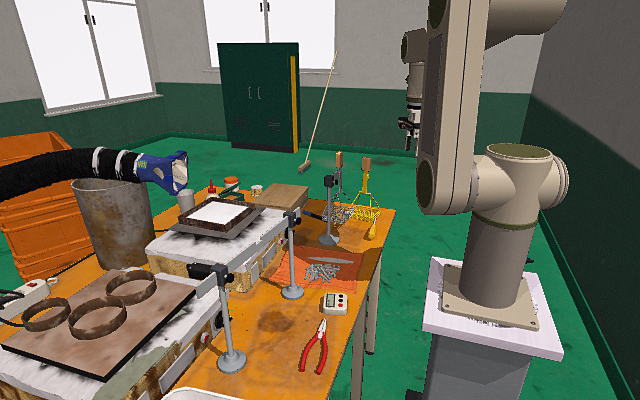

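View pics/top0.png

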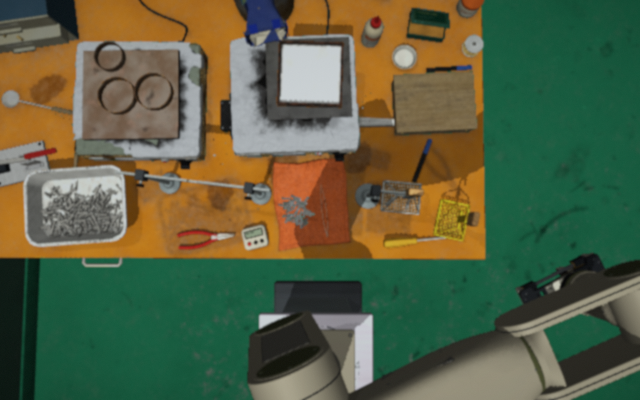

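```bash
cat > h.py <<'E'
from rig import manip
import cv2,numpy as np
def proj(n,P):
    c=manip.camera_info(n);T=np.array(c["T"]);p=np.linalg.inv(T)@np.append(P,1)
    x,y,z=p[0],-p[1],-p[2]
    return np.array([c["fx"]*x/z+c["cx"],c["fy"]*y/z+c["cy"]])
def ray(n,uv):
    c=manip.camera_info(n);T=np.array(c["T"])
    d=np.array([(uv[0]-c["cx"])/c["fx"],-(uv[1]-c["cy"])/c["fy"],-1.0])
    return T[:3,3],T[:3,:3]@d
def atz(n,uv,z):
    o,d=ray(n,uv);return o+d*(z-o[2])/d[2]
def crop(im,x0,y0,x1,y1,f,name):
    cv2.imwrite(name,cv2.resize(im[y0:y1,x0:x1,::-1],None,fx=f,fy=f,interpolation=cv2.INTER_CUBIC))
E
python3 - <<'E'
from h import *
t=cv2.imread("pics/top0.png")[:,:,::-1];s=cv2.imread("pics/side0.png")[:,:,::-1]
crop(t,340,160,490,260,5,"pics/t_bask.png")
crop(s,290,140,400,250,5,"pics/s_bask.png")
crop(t,120,150,280,210,5,"pics/t_rail.png")
crop(s,180,190,320,300,5,"pics/s_rail.png")
for q in("grip","tray","basket","drain_stand","rail"):
  for n in("top","side"):
    print(q,n,[(np.round(r["position"]),round(r["p"],2)) for r in manip.cut_out(n,q)])
E
```

```text
grip top [(array([412., 196.]), 0.84), (array([458., 218.]), 0.79)]
grip side [(array([342., 212.]), 0.68), (array([362., 207.]), 0.59)]
tray top [(array([459., 223.]), 0.87), (array([411., 195.]), 0.59), (array([205., 235.]), 0.52)]
tray side [(array([362., 206.]), 0.75), (array([341., 192.]), 0.62)]
basket top [(array([408., 198.]), 0.96), (array([459., 218.]), 0.58)]
basket side [(array([366., 210.]), 0.94), (array([342., 178.]), 0.72)]
drain_stand top [(array([371., 192.]), 0.97)]
drain_stand side [(array([330., 219.]), 0.67), (array([318., 345.]), 0.47)]
rail top [(array([177., 186.]), 0.67)]
rail side [(array([232., 278.]), 0.84)]
```

View pics/t_bask.png

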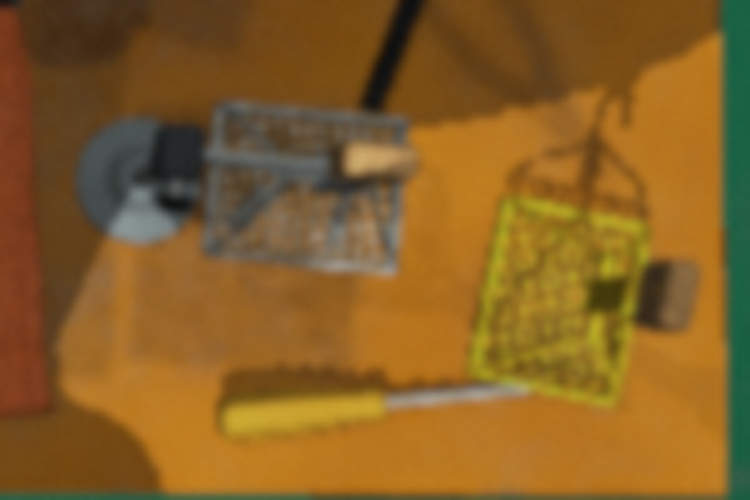

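View pics/s_bask.png

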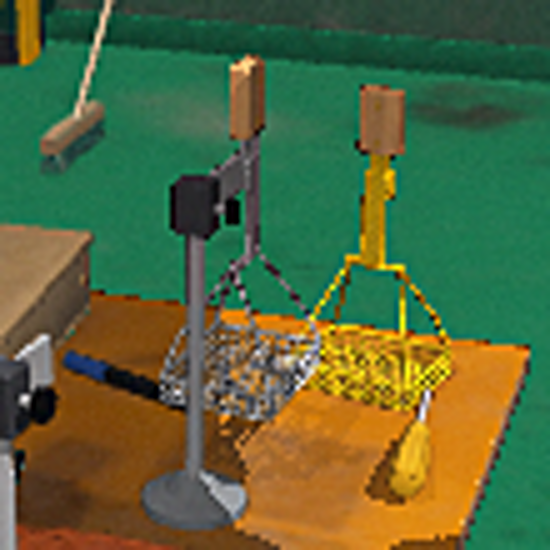

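View pics/t_rail.png

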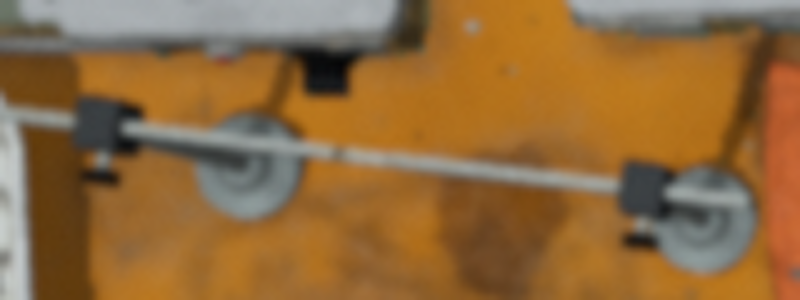

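View pics/s_rail.png

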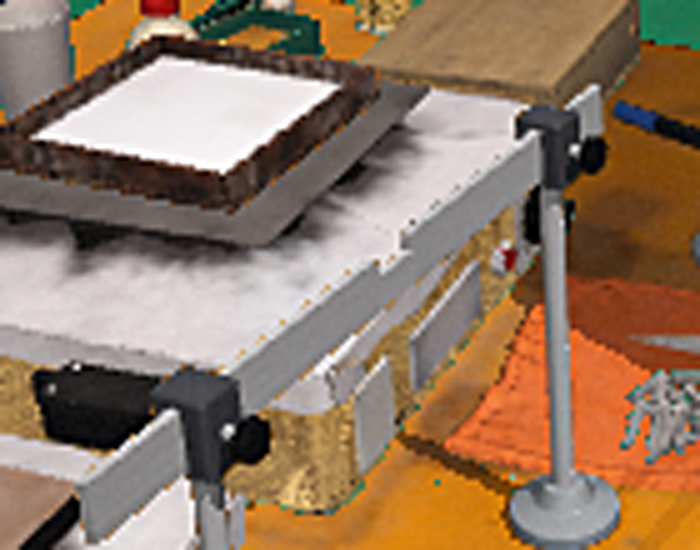

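```bash
python3 - <<'E'
from h import *
from scipy.spatial.transform import Rotation as R
f=lambda x,y,ox,oy:((x+.5)/5-.5+ox,(y+.5)/5-.5+oy)
# basket tray corners at rim z ~0.075
for p in((220,103),(405,118),(395,272),(208,252)):
    print("rim",atz("top",f(*p,340,160),.075)[:2].round(4))
# grip: top face, right part of wood
for p in((345,160),(412,160),(380,143),(380,180)): print("gripblk",atz("top",f(*p,340,160),.288)[:2].round(4))
print("griptop side",atz("side",f(248,62,290,140),.288).round(4))
print("gripbot side",atz("side",f(244,137,290,140),.238).round(4))
# drain clamp/bar
for p in((212,160),(335,163)): print("dbar",atz("top",f(*p,340,160),.229)[:2].round(4))
# rail
for p in((125,127),(620,185),(338,155),(740,200),(10,115)): print("rail top",p,atz("top",f(*p,120,150),.235)[:2].round(4))
for p in((240,378),(379,264),(403,238),(530,140)): print("rail side",p,atz("side",f(*p,180,190),.235)[:2].round(4))
for p in((390,262),): print("notch floor side",p,atz("side",f(*p,180,190),.226)[:2].round(4))
for a,m in (("p1",(108,122)),("p2",(645,188))): print(a,atz("top",f(*m,120,150),.24)[:2].round(4))
s=manip.get_state();print(s["clock"],R.from_euler("xyz",s["tool_rot"],degrees=True).as_matrix().round(3))
for n in("top","side"):
  for r in manip.cut_out(n,"basket")[:2]:
    m=r["mask"];ys,xs=np.where(m);print(n,xs.min(),xs.max(),ys.min(),ys.max())
E
```

```text
rim [ 0.522  -0.1842]
rim [ 0.5145 -0.2843]
rim [ 0.4312 -0.2783]
rim [ 0.4414 -0.1776]
gripblk [ 0.4762 -0.2141]
gripblk [ 0.4764 -0.2444]
gripblk [ 0.484 -0.23 ]
gripblk [ 0.4672 -0.2299]
griptop side [ 0.4751 -0.228   0.288 ]
gripbot side [ 0.476  -0.2247  0.238 ]
dbar [ 0.4801 -0.161 ]
dbar [ 0.479  -0.2197]
rail top (125, 127) [0.5158 0.4027]
rail top (620, 185) [0.4896 0.1678]
rail top (338, 155) [0.503  0.3016]
rail top (740, 200) [0.4828 0.1109]
rail top (10, 115) [0.5212 0.4573]
rail side (240, 378) [0.5073 0.401 ]
rail side (379, 264) [0.4991 0.3078]
rail side (403, 238) [0.5001 0.2846]
rail side (530, 140) [0.4878 0.179 ]
notch floor side (390, 262) [0.5037 0.2908]
p1 [0.5176 0.409 ]
p2 [0.4878 0.1552]
0.6 [[ 0.     0.449 -0.893]
 [ 0.    -0.893 -0.449]
 [-1.     0.    -0.   ]]
top 380 423 182 214
top 433 479 200 238
side 352 379 156 221
side 323 353 151 222
```

```bash
cat >> h.py <<'E'
from scipy.spatial.transform import Rotation as R
def go(P,yaw):
    "remaining shift (cm, tool axes) and twist (rad) to world TCP P, jaw yaw deg"
    s=manip.get_state();M=R.from_euler("xyz",s["tool_rot"],degrees=True).as_matrix()
    d=M.T@(np.array(P)-s["tool_pos"])*100
    cy=np.degrees(np.arctan2(M[1,1],M[0,1]))
    print("t",s["clock"],"pos",np.round(s["tool_pos"],4),"jawyaw",round(cy,2),"down",M[:,0].round(3),"F",np.round(s["ft_force"],1),"op",round(s["opening"],4))
    print("-> tx,ty,tz",d.round(2),"twist",round(-np.radians(yaw-cy),3))
E
python3 -m handwheel '[{"tx":-4,"twist":-0.12},{"tx":-8,"twist":-0.25},{"tx":-12,"twist":-0.38},{"tx":-16,"twist":-0.5},{"tx":-17,"twist":-0.62}]' 1
python3 -c "
from h import *
go((.476,-.229,.40),-4.7)"
```

```text
t 0.7 pos [ 0.2695 -0.5361  0.2327] jawyaw -63.31 down [ 0. -0. -1.] F [ 0.6  0.3 -0.1] op 0.093
-> tx,ty,tz [-16.73 -18.16 -32.24] twist -1.023$[0]: bad value
```

```bash
python3 -m handwheel '[{"tx":-4,"ty":0,"tz":0,"twist":-0.12},{"tx":-8,"ty":0,"tz":0,"twist":-0.25},{"tx":-12,"ty":0,"tz":0,"twist":-0.38},{"tx":-16,"ty":0,"tz":0,"twist":-0.5},{"tx":-17,"ty":0,"tz":0,"twist":-0.62}]' 1
python3 -c "
from h import *
go((.476,-.229,.40),-4.7)"
```

```text
clock: 1.2
tool_pos: [0.2699, -0.537, 0.4091]
tool_rot: [49.7, 89.5, -67.8]
ft_force: [0.4, 0.1, -0.2]
opening: 0.0931
t 1.2 pos [ 0.2699 -0.537   0.4091] jawyaw -27.5 down [ 0.003 -0.008 -1.   ] F [ 0.4  0.1 -0.2] op 0.0931
-> tx,ty,tz [  0.73   4.05 -36.84] twist -0.398
```

```bash
python3 -m handwheel '[{"tx":0,"ty":0.5,"tz":-4.5,"twist":-0.1},{"tx":0,"ty":1,"tz":-9,"twist":-0.2},{"tx":0,"ty":1.5,"tz":-13.5,"twist":-0.3},{"tx":0,"ty":2,"tz":-18,"twist":-0.4},{"tx":0,"ty":2.5,"tz":-22.5,"twist":-0.4}]'
python3 -c "
from h import *
go((.476,-.229,.40),-4.7)"
```

```text
clock: 1.7
tool_pos: [0.3966, -0.3475, 0.4082]
tool_rot: [27.8, 89.5, -66.6]
ft_force: [0.4, -0.1, 0.4]
opening: 0.093
t 1.7 pos [ 0.3966 -0.3475  0.4082] jawyaw -4.4 down [ 0.004 -0.008 -1.   ] F [ 0.4 -0.1  0.4] op 0.093
-> tx,ty,tz [  0.75   7.   -12.43] twist 0.005
```

```bash
python3 -m handwheel '[{"tx":0.2,"ty":2,"tz":-3.5,"twist":0},{"tx":0.4,"ty":4,"tz":-7,"twist":0},{"tx":0.6,"ty":6,"tz":-10.5,"twist":0},{"tx":0.7,"ty":7,"tz":-12.4,"twist":0},{"tx":0.7,"ty":7,"tz":-12.4,"twist":0}]'
python3 - <<'E'
from h import *
for n in("side","top"):
    im=manip.capture(n); cv2.imwrite(f"pics/{n}1.png",im[:,:,::-1])
    if n=="side": crop(im,280,60,420,240,3,"pics/s1c.png")
    else: crop(im,340,130,490,260,5,"pics/t1c.png")
go((.476,-.229,.267),-4.7)
E
```

```text
clock: 2.2
tool_pos: [0.4772, -0.2268, 0.4004]
tool_rot: [31.1, 89.5, -63.1]
ft_force: [-0.4, -0.1, -0.3]
opening: 0.0927
t 2.3 pos [ 0.476  -0.2292  0.4006] jawyaw -4.32 down [ 0.003 -0.009 -1.   ] F [-0.2 -0.4 -0.1] op 0.0932
-> tx,ty,tz [13.36 -0.05 -0.13] twist 0.007
```

View pics/s1c.png

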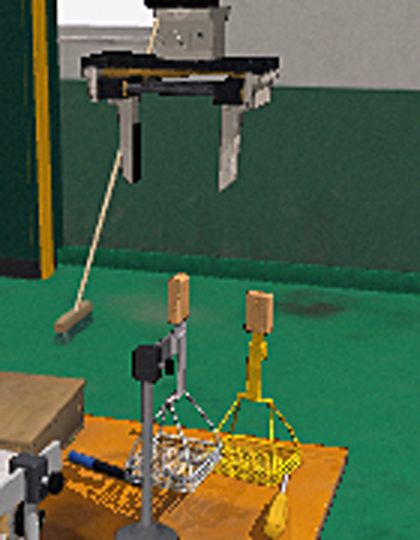

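View pics/t1c.png

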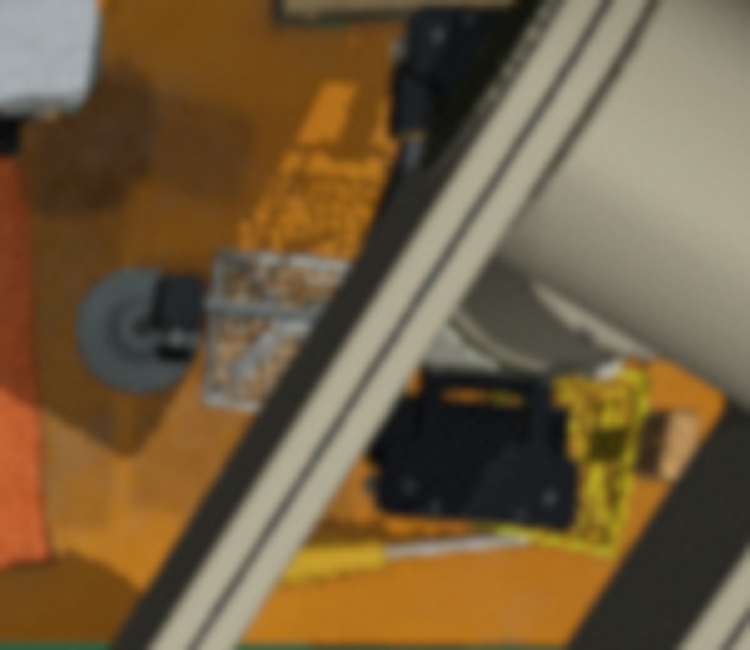

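```bash
python3 -m handwheel '[{"tx":3,"ty":0,"tz":-0.1,"twist":0},{"tx":6,"ty":0,"tz":-0.1,"twist":0},{"tx":9,"ty":0,"tz":-0.1,"twist":0},{"tx":11,"ty":0,"tz":-0.1,"twist":0},{"tx":11,"ty":0,"tz":-0.1,"twist":0}]'
python3 - <<'E'
from h import *
im=manip.capture("side"); crop(im,290,90,400,210,5,"pics/s2c.png")
go((.476,-.229,.260),-4.7)
E
```

```text
clock: 2.8
tool_pos: [0.4742, -0.2296, 0.287]
tool_rot: [-12.8, 89.6, -107.2]
ft_force: [-0.9, 0.5, -0.3]
opening: 0.093
t 2.85 pos [ 0.4751 -0.2299  0.2894] jawyaw -4.43 down [ 0.001 -0.007 -1.   ] F [ 0.2 -1.5  0.3] op 0.093
-> tx,ty,tz [ 2.94  0.08 -0.12] twist 0.005
```

View pics/s2c.png

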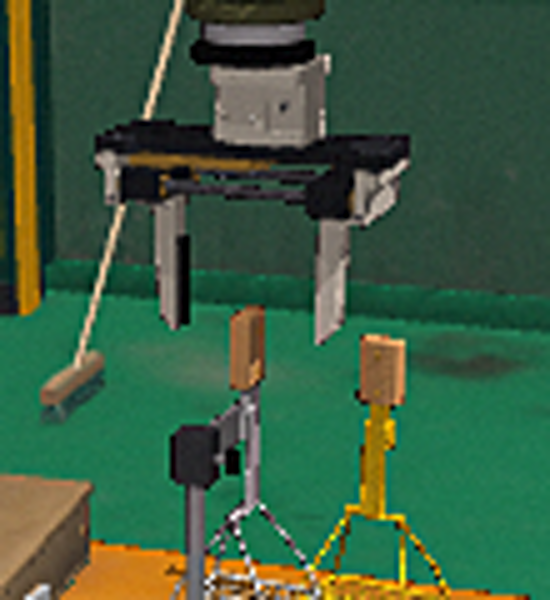

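Side crop: the plain wooden grip, crop (247,345), lies midway between the fingertips (172,325)/(325,340). The yellow one stands clear to the right.

```bash
python3 -m handwheel '[{"tx":1,"ty":0.1,"tz":-0.1,"twist":0.005},{"tx":2,"ty":0.1,"tz":-0.1,"twist":0.005},{"tx":2.9,"ty":0.1,"tz":-0.1,"twist":0.005},{"tx":2.9,"ty":0.1,"tz":-0.1,"twist":0.005},{"tx":2.9,"ty":0.1,"tz":-0.1,"twist":0.005}]'
python3 -c "
from h import *
go((.476,-.229,.260),-4.7)"
python3 -m handwheel '[{"tx":0,"ty":0,"tz":0,"twist":0},{"tx":0,"ty":0,"tz":0,"twist":0},{"tx":0,"ty":0,"tz":0,"twist":0},{"tx":0,"ty":0,"tz":0,"twist":0},{"tx":0,"ty":0,"tz":0,"twist":0}]' -1
python3 -m handwheel '[{"tx":0,"ty":0,"tz":0,"twist":0},{"tx":0,"ty":0,"tz":0,"twist":0},{"tx":0,"ty":0,"tz":0,"twist":0}]' -1
python3 - <<'E'
from h import *
im=manip.capture("side"); crop(im,290,90,400,210,5,"pics/s3c.png")
go((.476,-.229,.292),-4.7)
E
```

```text
clock: 3.35
tool_pos: [0.4761, -0.2291, 0.2603]
tool_rot: [7.9, 89.6, -86.8]
ft_force: [0.2, 0.1, -0.0]
opening: 0.0926
t 3.35 pos [ 0.4761 -0.2291  0.2603] jawyaw -4.7 down [ 0.    -0.007 -1.   ] F [ 0.2  0.1 -0. ] op 0.0926
-> tx,ty,tz [ 0.03 -0.01 -0.01] twist -0.0
clock: 3.85
tool_pos: [0.4762, -0.2291, 0.2604]
tool_rot: [9.7, 89.6, -85.0]
ft_force: [0.2, -0.2, 1.3]
opening: 0.0576
clock: 4.15
tool_pos: [0.4762, -0.2291, 0.2604]
tool_rot: [9.0, 89.6, -85.7]
ft_force: [-0.4, 0.0, 0.2]
opening: 0.0334
t 4.2 pos [ 0.4761 -0.2291  0.2604] jawyaw -4.7 down [ 0.001 -0.007 -1.   ] F [-0.6  1.3  0.3] op 0.0299
-> tx,ty,tz [-3.16 -0.01  0.01] twist -0.0
```

View pics/s3c.png

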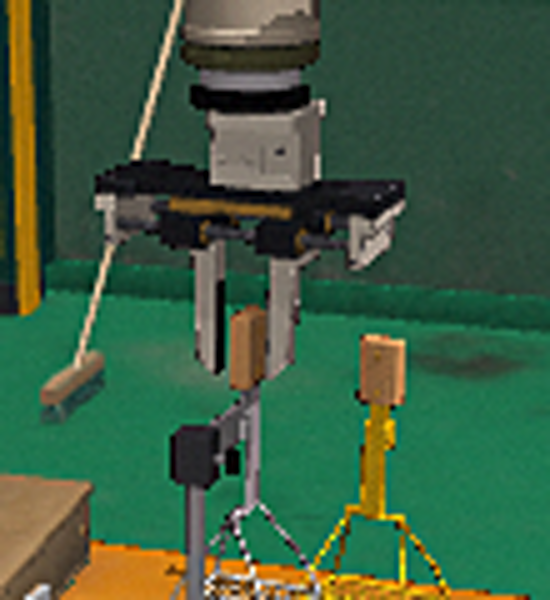

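Still closing (opening 30 mm), centred on the grip. I'll let it close.

```bash
python3 -m handwheel '[{"tx":0,"ty":0,"tz":0,"twist":0},{"tx":0,"ty":0,"tz":0,"twist":0},{"tx":0,"ty":0,"tz":0,"twist":0},{"tx":0,"ty":0,"tz":0,"twist":0}]' -1
python3 -m handwheel '[{"tx":-0.3,"ty":0,"tz":0,"twist":0},{"tx":-0.6,"ty":0,"tz":0,"twist":0},{"tx":-0.8,"ty":0,"tz":0,"twist":0},{"tx":-0.8,"ty":0,"tz":0,"twist":0}]'
python3 - <<'E'
from h import *
im=manip.capture("side"); crop(im,290,90,400,210,5,"pics/s4c.png")
go((.476,-.229,.292),-4.7)
E
```

```text
clock: 4.6
tool_pos: [0.4761, -0.2291, 0.2603]
tool_rot: [7.3, 89.6, -87.4]
ft_force: [-1.9, -0.6, 1.1]
opening: 0.0158
clock: 5.0
tool_pos: [0.4762, -0.2291, 0.2687]
tool_rot: [10.6, 89.6, -84.1]
ft_force: [0.2, -0.4, -3.1]
opening: 0.0159
t 5.05 pos [ 0.4762 -0.2291  0.2685] jawyaw -4.7 down [ 0.001 -0.007 -1.   ] F [-0.6  0.2 -3.3] op 0.0157
-> tx,ty,tz [-2.35 -0.01  0.01] twist 0.0
```

View pics/s4c.png

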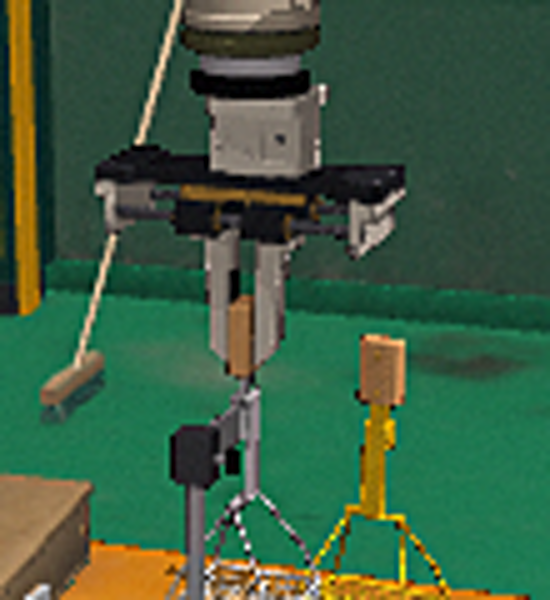

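```bash
python3 -m handwheel '[{"tx":-0.7,"ty":0,"tz":0,"twist":0},{"tx":-1.4,"ty":0,"tz":0,"twist":0},{"tx":-2.1,"ty":0,"tz":0,"twist":0},{"tx":-2.7,"ty":0,"tz":0,"twist":0},{"tx":-2.7,"ty":0,"tz":0,"twist":0}]'
python3 - <<'E'
from h import *
im=manip.capture("side"); crop(im,290,90,400,240,5,"pics/s5c.png")
go((.476,-.229,.296),-4.7)
E
```

```text
clock: 5.55
tool_pos: [0.4767, -0.2292, 0.2971]
tool_rot: [21.9, 89.5, -72.8]
ft_force: [-0.2, 0.3, -3.0]
opening: 0.0159
t 5.6 pos [ 0.4765 -0.2291  0.2964] jawyaw -4.7 down [ 0.002 -0.008 -1.   ] F [ 0.   0.5 -3.6] op 0.016
-> tx,ty,tz [ 0.04 -0.05 -0.  ] twist 0.0
```

View pics/s5c.png

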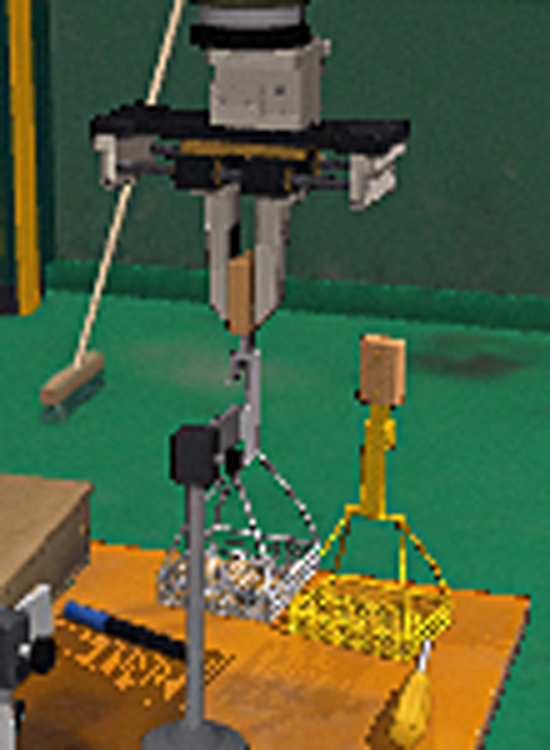

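```bash
python3 -m handwheel '[{"tx":0,"ty":-0.4,"tz":0,"twist":0},{"tx":0,"ty":-1.2,"tz":0,"twist":0},{"tx":0,"ty":-2.2,"tz":0,"twist":0},{"tx":0,"ty":-3.2,"tz":0,"twist":0},{"tx":0,"ty":-4.2,"tz":0,"twist":0}]'
python3 -m handwheel '[{"tx":0,"ty":-1,"tz":0,"twist":0},{"tx":0,"ty":-2,"tz":0,"twist":0},{"tx":0,"ty":-3,"tz":0,"twist":0},{"tx":0,"ty":-3.7,"tz":0,"twist":0},{"tx":0,"ty":-3.7,"tz":0,"twist":0}]'
python3 - <<'E'
from h import *
im=manip.capture("side"); crop(im,290,90,400,240,5,"pics/s6c.png")
go((.476,-.229,.296),-4.7)
E
```

```text
clock: 6.1
tool_pos: [0.4335, -0.2255, 0.2961]
tool_rot: [16.5, 89.5, -78.2]
ft_force: [-1.3, -0.1, -2.7]
opening: 0.0162
clock: 6.6
tool_pos: [0.3959, -0.2225, 0.2963]
tool_rot: [17.6, 89.5, -77.1]
ft_force: [0.6, 0.3, -2.9]
opening: 0.0157
t 6.65 pos [ 0.3964 -0.2226  0.2963] jawyaw -4.74 down [ 0.002 -0.008 -1.   ] F [ 0.5  0.  -3.4] op 0.0158
-> tx,ty,tz [ 0.05  7.98 -0.02] twist -0.001
```

View pics/s6c.png

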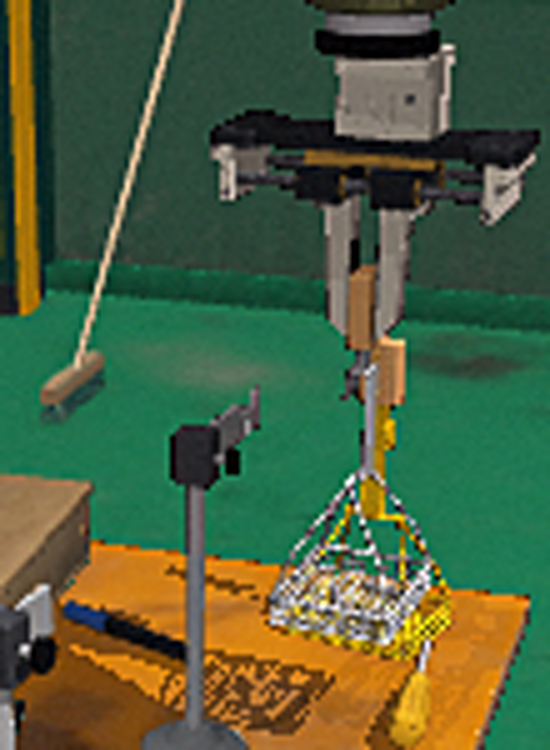

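```bash
python3 -m handwheel '[{"tx":-0.5,"ty":0,"tz":0,"twist":0},{"tx":-1.5,"ty":0,"tz":-0.5,"twist":0},{"tx":-2.5,"ty":0,"tz":-1.5,"twist":0},{"tx":-3.5,"ty":-0.2,"tz":-3,"twist":0},{"tx":-4,"ty":-0.4,"tz":-5,"twist":0}]'
python3 -m handwheel '[{"tx":-0.1,"ty":-0.2,"tz":-2.5,"twist":0},{"tx":-0.1,"ty":-0.4,"tz":-5.5,"twist":0},{"tx":-0.1,"ty":-0.6,"tz":-8.5,"twist":0},{"tx":-0.1,"ty":-0.8,"tz":-11.5,"twist":0},{"tx":-0.1,"ty":-1,"tz":-14.5,"twist":0.01}]'
python3 -m handwheel '[{"tx":-0.1,"ty":0.2,"tz":-3,"twist":0.01},{"tx":-0.1,"ty":0.4,"tz":-6,"twist":0.01},{"tx":-0.1,"ty":0.6,"tz":-9,"twist":0.01},{"tx":-0.1,"ty":0.8,"tz":-12,"twist":0.01},{"tx":-0.1,"ty":1,"tz":-15,"twist":0.01}]'
python3 -c "
from h import *
go((.4235,.2634,.320),-6.4)"
```

```text
clock: 7.15
tool_pos: [0.3969, -0.1711, 0.3378]
tool_rot: [28.3, 89.4, -66.4]
ft_force: [0.1, 0.7, -2.9]
opening: 0.016
clock: 7.65
tool_pos: [0.3986, -0.0235, 0.3386]
tool_rot: [36.3, 89.4, -59.0]
ft_force: [0.9, 0.2, -3.3]
opening: 0.0157
clock: 8.15
tool_pos: [0.4218, 0.1273, 0.3395]
tool_rot: [43.3, 89.4, -52.5]
ft_force: [0.3, -0.4, -2.8]
opening: 0.0159
t 8.15 pos [0.4218 0.1273 0.3395] jawyaw -5.8 down [ 0.007 -0.009 -1.   ] F [ 0.3 -0.4 -2.8] op 0.0159
-> tx,ty,tz [  1.84  -1.22 -13.57] twist 0.01
```

```bash
python3 -m handwheel '[{"tx":0,"ty":-0.8,"tz":-2.5,"twist":0.01},{"tx":0,"ty":-1.6,"tz":-4.5,"twist":0.01},{"tx":0,"ty":-2,"tz":-6.5,"twist":0.01},{"tx":0,"ty":-2,"tz":-8.5,"twist":0.01},{"tx":0,"ty":-2,"tz":-10.5,"twist":0.01}]'
python3 -m handwheel '[{"tx":0,"ty":0,"tz":-1.5,"twist":0},{"tx":0,"ty":0,"tz":-2.7,"twist":0},{"tx":0,"ty":0,"tz":-3.1,"twist":0},{"tx":0,"ty":0,"tz":-3.1,"twist":0},{"tx":0,"ty":0,"tz":-3.1,"twist":0}]'
python3 - <<'E'
from h import *
for n in("side","top"):
    im=manip.capture(n); cv2.imwrite(f"pics/{n}7.png",im[:,:,::-1])
    if n=="side": crop(im,180,110,340,310,4,"pics/s7c.png")
    else: crop(im,120,130,280,250,5,"pics/t7c.png")
go((.4235,.2634,.310),-6.4)
E
```

```text
clock: 8.65
tool_pos: [0.4116, 0.2358, 0.3397]
tool_rot: [50.2, 89.4, -46.1]
ft_force: [0.9, 0.5, -2.9]
opening: 0.0161
clock: 9.15
tool_pos: [0.4149, 0.2662, 0.3397]
tool_rot: [49.2, 89.4, -47.1]
ft_force: [-0.5, 0.5, -3.2]
opening: 0.0163
t 9.25 pos [0.4151 0.266  0.3396] jawyaw -6.34 down [ 0.008 -0.008 -1.   ] F [ 0.2  0.6 -2.7] op 0.0158
-> tx,ty,tz [2.97 0.84 0.14] twist 0.001
```

View pics/s7c.png

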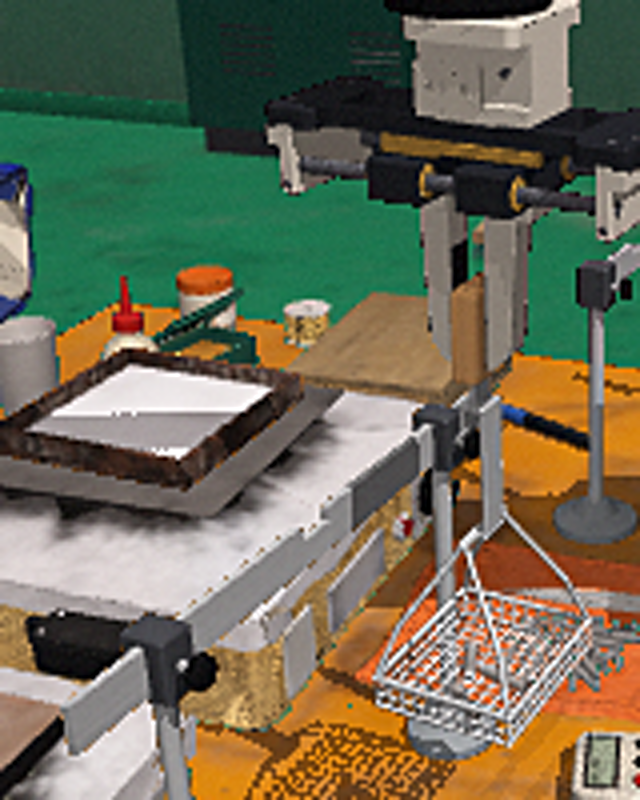

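View pics/t7c.png

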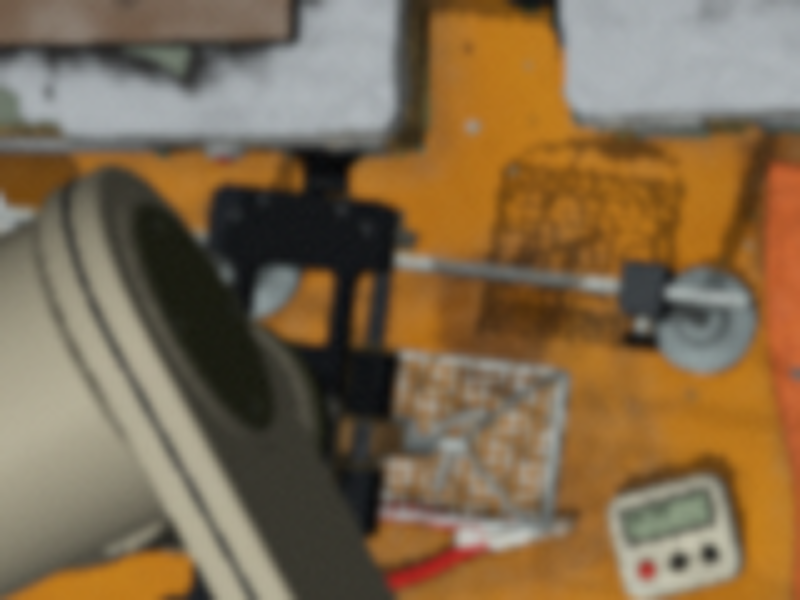

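```bash
python3 -m handwheel '[{"tx":1,"ty":0.5,"tz":0.1,"twist":0},{"tx":2,"ty":0.8,"tz":0.1,"twist":0},{"tx":3,"ty":1.2,"tz":0.1,"twist":0},{"tx":3.9,"ty":2,"tz":0.1,"twist":0},{"tx":3.9,"ty":3,"tz":0.1,"twist":0}]'
python3 -m handwheel '[{"tx":0,"ty":1,"tz":0,"twist":0},{"tx":0,"ty":2,"tz":0,"twist":0},{"tx":0,"ty":2.5,"tz":0,"twist":0},{"tx":0,"ty":2.5,"tz":0,"twist":0}]'
python3 - <<'E'
from h import *
im=manip.capture("side"); crop(im,220,130,330,280,5,"pics/s8c.png")
go((.498,.255,.300),-6.4)
s=manip.get_state()
p=np.array(s["tool_pos"]);h=p-[0,0,.0404]
print(proj("side",h),proj("side",h+[0.0,0,.043]))
E
```

```text
clock: 9.75
tool_pos: [0.4449, 0.2608, 0.2985]
tool_rot: [32.5, 89.4, -63.8]
ft_force: [-0.5, -0.6, -3.2]
opening: 0.0163
clock: 10.15
tool_pos: [0.4706, 0.2579, 0.2989]
tool_rot: [34.2, 89.4, -62.2]
ft_force: [0.6, 0.5, -2.7]
opening: 0.0159
t 10.2 pos [0.4701 0.2581 0.2989] jawyaw -6.36 down [ 0.005 -0.009 -1.   ] F [-0.3 -0.5 -3. ] op 0.0156
-> tx,ty,tz [-0.1  2.8 -0. ] twist 0.001
[277.67657107 224.03927804] [276.57863228 205.6674925 ]
```

View pics/s8c.png

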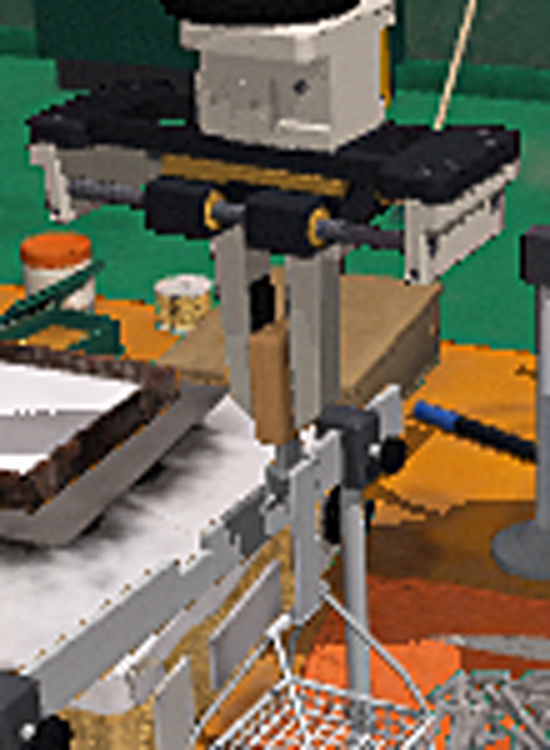

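```bash
python3 -m handwheel '[{"tx":-0.1,"ty":0.6,"tz":0,"twist":0},{"tx":-0.1,"ty":1.2,"tz":0,"twist":0},{"tx":-0.1,"ty":1.8,"tz":0,"twist":0},{"tx":-0.1,"ty":2.4,"tz":0,"twist":0},{"tx":-0.1,"ty":2.7,"tz":0,"twist":0}]'
python3 -m handwheel '[{"tx":0,"ty":0.1,"tz":0,"twist":0},{"tx":0,"ty":0.1,"tz":0,"twist":0}]'
python3 - <<'E'
from h import *
im=manip.capture("side"); crop(im,210,170,310,280,7,"pics/s9c.png")
go((.498,.255,.300),-6.4)
s=manip.get_state()
p=np.array(s["tool_pos"]);h=p-[0,0,.0404]
q=lambda P:((proj("side",P)-[210,170])*7).round()
ex=np.array([.9938,-.1115,0]);ey=np.array([.1115,.9938,0])
print("hook mid",q(h),"lip outer bottom ends",q(h+ex*.0075-[0,0,.018]+ey*.01),q(h+ex*.0075-[0,0,.018]-ey*.01))
print("front leg inner top +y",q(h-ex*.0045+ey*.01),"bar beneath pts",q(np.array([.498,.255,.235])),q(np.array([.4988,.265,.235])))
E
```

```text
clock: 10.7
tool_pos: [0.4976, 0.2549, 0.2999]
tool_rot: [32.5, 89.4, -63.9]
ft_force: [0.2, 0.0, -2.5]
opening: 0.0158
clock: 10.9
tool_pos: [0.4987, 0.2547, 0.2998]
tool_rot: [30.7, 89.4, -65.7]
ft_force: [0.1, 0.0, -3.1]
opening: 0.016
t 10.95 pos [0.4985 0.2548 0.2998] jawyaw -6.38 down [ 0.004 -0.01  -1.   ] F [-0.2  0.2 -3.5] op 0.016
-> tx,ty,tz [-0.02 -0.06 -0.02] twist 0.0
hook mid [395. 358.] lip outer bottom ends [361. 418.] [396. 392.]
front leg inner top +y [389. 374.] bar beneath pts [401. 428.] [384. 442.]
```

View pics/s9c.png

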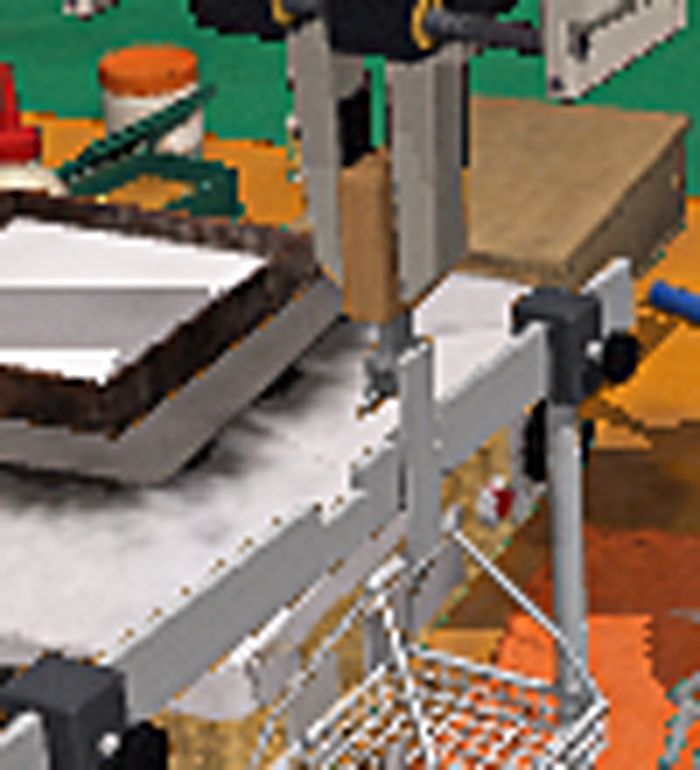

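```bash
python3 - <<'E'
from h import *
im=manip.capture("side")
x0,y0,f=240,205,11
c=cv2.resize(im[y0:y0+50,x0:x0+65,::-1],None,fx=f,fy=f,interpolation=cv2.INTER_NEAREST)
s=manip.get_state();p=np.array(s["tool_pos"]);h=p-[0,0,.0404]
q=lambda P:tuple(int(v) for v in ((proj("side",P)-[x0,y0]+.5)*f))
ex=np.array([.9938,-.1115,0]);ey=np.array([.1115,.9938,0]);ez=np.array([0,0,1.])
B=np.array([.4985,.255,.235])
for dx in(-.0025,.0025): cv2.line(c,q(B+ex*dx-ey*.05),q(B+ex*dx+ey*.12),(0,0,255),1)
def L(*a,col=(255,0,0)): 
    for i in range(len(a)-1): cv2.line(c,q(a[i]),q(a[i+1]),col,1)
for sy in(-1,1):
    L(h+ex*.0045-ez*.018+ey*.01*sy,h+ex*.0045+ey*.01*sy,h-ex*.0045+ey*.01*sy,h-ex*.0045-ez*.07+ey*.01*sy)
cv2.imwrite("pics/s10.png",c); print(c.shape)
E
```

```text
(550, 715, 3)
```

View pics/s10.png

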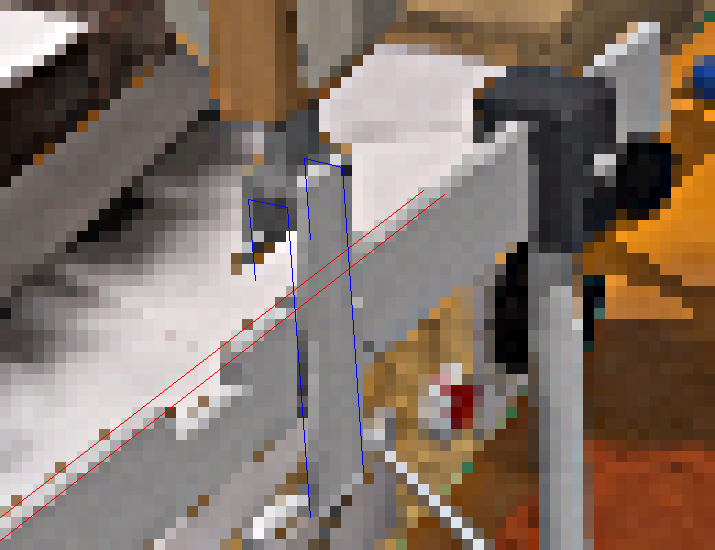

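```bash
python3 -m handwheel '[{"tx":0.3,"ty":0,"tz":0,"twist":0},{"tx":0.5,"ty":0,"tz":0,"twist":0},{"tx":0.7,"ty":0,"tz":0,"twist":0}]'
python3 -m handwheel '[{"tx":0.15,"ty":0,"tz":0,"twist":0},{"tx":0.3,"ty":0,"tz":0,"twist":0},{"tx":0.3,"ty":0,"tz":0,"twist":0}]'
```

```text
clock: 11.3
tool_pos: [0.4983, 0.2548, 0.2925]
tool_rot: [30.3, 89.4, -66.0]
ft_force: [-1.1, -0.0, -3.4]
opening: 0.016
clock: 11.6
tool_pos: [0.4982, 0.2547, 0.2892]
tool_rot: [27.2, 89.4, -69.2]
ft_force: [-0.0, -0.1, -3.7]
opening: 0.0161
```

```bash
python3 -m handwheel '[{"tx":0.2,"ty":0,"tz":0,"twist":0},{"tx":0.4,"ty":0,"tz":0,"twist":0},{"tx":0.6,"ty":0,"tz":0,"twist":0},{"tx":0.8,"ty":0,"tz":0,"twist":0},{"tx":0.8,"ty":0,"tz":0,"twist":0}]'
python3 - <<'E'
from h import *
im=manip.capture("side"); crop(im,240,185,305,245,10,"pics/s11.png")
go((.4985,.255,.2754),-6.4)
E
```

```text
clock: 12.1
tool_pos: [0.498, 0.2545, 0.2807]
tool_rot: [24.0, 89.4, -72.4]
ft_force: [0.0, 0.4, -3.0]
opening: 0.0161
t 12.15 pos [0.4981 0.2546 0.281 ] jawyaw -6.37 down [ 0.003 -0.01  -1.   ] F [-0.   0.  -2.5] op 0.0158
-> tx,ty,tz [ 0.55  0.03 -0.05] twist 0.001
```

View pics/s11.png

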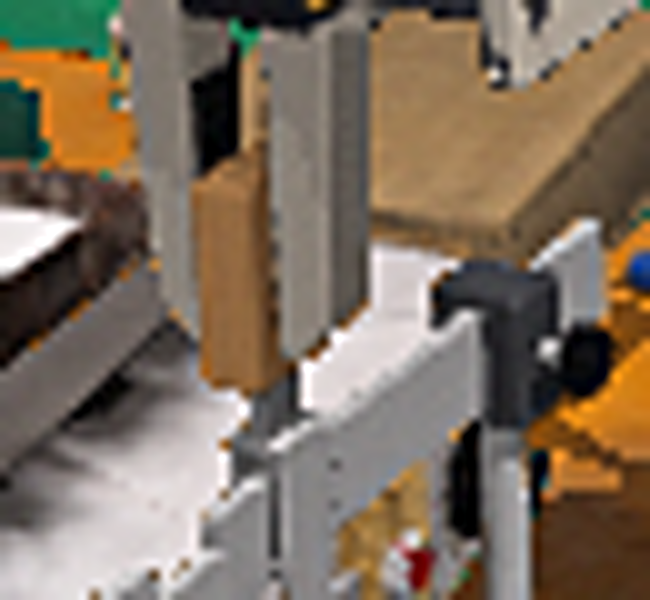

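The lip is behind the bar, crop (245,465), and the leg is in front. I'll lower to contact in small steps.

```bash
python3 -m handwheel '[{"tx":0.15,"ty":0,"tz":0,"twist":0},{"tx":0.3,"ty":0,"tz":0,"twist":0},{"tx":0.35,"ty":0,"tz":0,"twist":0}]'
python3 -m handwheel '[{"tx":0.05,"ty":0,"tz":0,"twist":0},{"tx":0.1,"ty":0,"tz":0,"twist":0},{"tx":0.1,"ty":0,"tz":0,"twist":0}]'
```

```text
clock: 12.45
tool_pos: [0.498, 0.2545, 0.2772]
tool_rot: [23.7, 89.4, -72.7]
ft_force: [-0.2, 0.2, -3.6]
opening: 0.0158
clock: 12.75
tool_pos: [0.498, 0.2545, 0.2761]
tool_rot: [23.0, 89.4, -73.3]
ft_force: [-0.1, -0.5, -2.9]
opening: 0.0159
```

```bash
python3 -m handwheel '[{"tx":0.05,"ty":0,"tz":0,"twist":0},{"tx":0.05,"ty":0,"tz":0,"twist":0}]'
python3 -m handwheel '[{"tx":0.05,"ty":0,"tz":0,"twist":0},{"tx":0.05,"ty":0,"tz":0,"twist":0}]'
```

```text
clock: 12.95
tool_pos: [0.498, 0.2545, 0.2756]
tool_rot: [22.9, 89.4, -73.4]
ft_force: [-0.6, -0.3, -2.9]
opening: 0.0158
clock: 13.15
tool_pos: [0.4981, 0.2545, 0.2754]
tool_rot: [24.4, 89.4, -71.9]
ft_force: [-1.1, -0.3, 0.4]
opening: 0.0156
```

```bash
python3 -m handwheel '[{"tx":0.03,"ty":0,"tz":0,"twist":0},{"tx":0.03,"ty":0,"tz":0,"twist":0},{"tx":0.03,"ty":0,"tz":0,"twist":0}]'
python3 -m handwheel '[{"tx":0.03,"ty":0,"tz":-0.15,"twist":0},{"tx":0.03,"ty":0,"tz":-0.3,"twist":0},{"tx":0.03,"ty":0,"tz":-0.5,"twist":0},{"tx":0.02,"ty":0,"tz":-0.7,"twist":0},{"tx":0.02,"ty":0,"tz":-0.9,"twist":0}]'
```

```text
clock: 13.45
tool_pos: [0.4981, 0.2545, 0.2754]
tool_rot: [25.9, 89.4, -70.4]
ft_force: [-2.3, -0.4, 1.0]
opening: 0.016
clock: 13.95
tool_pos: [0.4993, 0.2635, 0.2753]
tool_rot: [28.0, 89.4, -68.4]
ft_force: [0.3, -4.4, 3.1]
opening: 0.0161
```

```bash
python3 -c "
from h import *
go((.503,.297,.2664),-6.4)"
```

```text
t 13.95 pos [0.4993 0.2635 0.2753] jawyaw -6.38 down [ 0.004 -0.01  -1.   ] F [ 0.3 -4.4  3.1] op 0.0161
-> tx,ty,tz [ 0.86 -0.01 -3.38] twist 0.0
```

```bash
python3 -m handwheel '[{"tx":0.015,"ty":0,"tz":-0.2,"twist":0},{"tx":0.01,"ty":0,"tz":-0.4,"twist":0},{"tx":0.01,"ty":0,"tz":-0.6,"twist":0},{"tx":0.01,"ty":0,"tz":-0.8,"twist":0},{"tx":0.005,"ty":0,"tz":-1,"twist":0}]'
python3 -c "
from h import *
go((.503,.297,.2664),-6.4)
im=manip.capture('side'); crop(im,235,170,305,260,8,'pics/s12.png')
"
```

```text
clock: 14.45
tool_pos: [0.5004, 0.2735, 0.2753]
tool_rot: [28.8, 89.4, -67.6]
ft_force: [-0.6, -3.5, 2.6]
opening: 0.0158
t 14.45 pos [0.5004 0.2735 0.2753] jawyaw -6.38 down [ 0.004 -0.01  -1.   ] F [-0.6 -3.5  2.6] op 0.0158
-> tx,ty,tz [ 0.87 -0.01 -2.37] twist 0.0
```

View pics/s12.png

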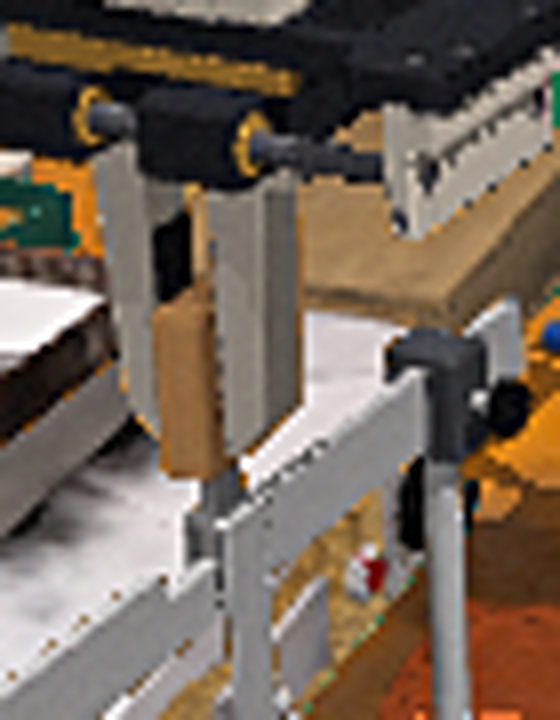

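```bash
python3 -m handwheel '[{"tx":0.01,"ty":0,"tz":-0.2,"twist":0},{"tx":0.01,"ty":0,"tz":-0.4,"twist":0},{"tx":0.01,"ty":0,"tz":-0.6,"twist":0},{"tx":0.005,"ty":0,"tz":-0.8,"twist":0},{"tx":0.005,"ty":0,"tz":-1,"twist":0}]'
python3 -m handwheel '[{"tx":0.02,"ty":0,"tz":-0.1,"twist":0},{"tx":0.02,"ty":0,"tz":-0.2,"twist":0},{"tx":0.02,"ty":0,"tz":-0.3,"twist":0}]'
```

```text
clock: 15.0
tool_pos: [0.5016, 0.2839, 0.2752]
tool_rot: [29.5, 89.4, -66.8]
ft_force: [-1.8, -4.4, 3.9]
opening: 0.0159
clock: 15.3
tool_pos: [0.5019, 0.2869, 0.275]
tool_rot: [29.6, 89.4, -66.8]
ft_force: [-0.3, -3.0, 4.7]
opening: 0.0156
```

```bash
python3 -m handwheel '[{"tx":0,"ty":0,"tz":-0.1,"twist":0},{"tx":0,"ty":0,"tz":-0.2,"twist":0},{"tx":0,"ty":0,"tz":-0.3,"twist":0}]'
python3 -m handwheel '[{"tx":0.02,"ty":0,"tz":-0.1,"twist":0},{"tx":0.02,"ty":0,"tz":-0.2,"twist":0}]'
```

```text
clock: 15.6
tool_pos: [0.5018, 0.2906, 0.2739]
tool_rot: [22.7, 89.4, -73.6]
ft_force: [0.2, 0.5, -2.7]
opening: 0.0157
clock: 15.8
tool_pos: [0.5014, 0.2929, 0.2725]
tool_rot: [12.1, 89.5, -84.2]
ft_force: [-0.4, 0.4, -3.1]
opening: 0.0158
```

```bash
python3 -m handwheel '[{"tx":0.1,"ty":0,"tz":0,"twist":0},{"tx":0.2,"ty":0,"tz":0,"twist":0},{"tx":0.2,"ty":0,"tz":0,"twist":0}]'
python3 -c "
from h import *
go((.503,.2929,.2664),-6.4)
im=manip.capture('side'); crop(im,235,170,305,260,8,'pics/s13.png')
"
```

```text
clock: 16.1
tool_pos: [0.5013, 0.2929, 0.27]
tool_rot: [8.4, 89.4, -87.9]
ft_force: [-1.0, 0.4, -2.3]
opening: 0.016
t 16.1 pos [0.5013 0.2929 0.27  ] jawyaw -6.31 down [ 0.   -0.01 -1.  ] F [-1.   0.4 -2.3] op 0.016
-> tx,ty,tz [ 0.36  0.17 -0.03] twist 0.002
```

View pics/s13.png

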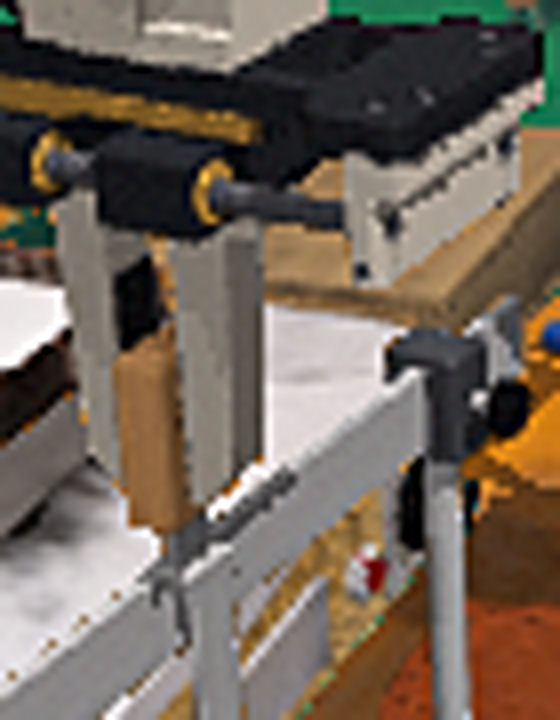

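```bash
python3 -m handwheel '[{"tx":0.1,"ty":0,"tz":0,"twist":0},{"tx":0.2,"ty":0,"tz":0,"twist":0},{"tx":0.25,"ty":0,"tz":0,"twist":0}]'
python3 -m handwheel '[{"tx":0.05,"ty":0,"tz":0,"twist":0},{"tx":0.05,"ty":0,"tz":0,"twist":0}]'
python3 -m handwheel '[{"tx":0.04,"ty":0,"tz":0,"twist":0},{"tx":0.04,"ty":0,"tz":0,"twist":0}]'
```

```text
clock: 16.45
tool_pos: [0.5013, 0.2928, 0.2677]
tool_rot: [9.6, 89.4, -86.7]
ft_force: [0.2, 0.9, -3.6]
opening: 0.0157
clock: 16.65
tool_pos: [0.5013, 0.2927, 0.267]
tool_rot: [8.7, 89.4, -87.6]
ft_force: [-0.3, -0.7, -2.9]
opening: 0.0156
clock: 16.85
tool_pos: [0.5013, 0.2927, 0.2666]
tool_rot: [8.7, 89.4, -87.7]
ft_force: [-0.6, 0.5, -3.0]
opening: 0.0157
```

```bash
python3 -m handwheel '[{"tx":0.03,"ty":0,"tz":0,"twist":0},{"tx":0.03,"ty":0,"tz":0,"twist":0}]'
python3 -m handwheel '[{"tx":0.03,"ty":0,"tz":0,"twist":0},{"tx":0.03,"ty":0,"tz":0,"twist":0}]'
```

```text
clock: 17.05
tool_pos: [0.5013, 0.2927, 0.2664]
tool_rot: [9.4, 89.4, -86.9]
ft_force: [-0.2, -0.2, -2.7]
opening: 0.0159
clock: 17.25
tool_pos: [0.5013, 0.2927, 0.2664]
tool_rot: [11.0, 89.5, -85.3]
ft_force: [-1.1, -0.8, -0.3]
opening: 0.0158
```

Contact came at TCP z = 0.2664, the expected home height, with about 3 N of load. I'll release now.

```bash
python3 -m handwheel '[{"tx":0,"ty":0,"tz":0,"twist":0},{"tx":0,"ty":0,"tz":0,"twist":0},{"tx":0,"ty":0,"tz":0,"twist":0},{"tx":0,"ty":0,"tz":0,"twist":0},{"tx":0,"ty":0,"tz":0,"twist":0}]' -0.2
python3 -c "
from h import *
go((.503,.2929,.2664),-6.4)
im=manip.capture('side'); crop(im,225,160,325,270,6,'pics/s14.png')
"
```

```text
clock: 17.75
tool_pos: [0.5014, 0.2928, 0.2665]
tool_rot: [11.9, 89.5, -84.4]
ft_force: [-0.6, -0.8, 0.8]
opening: 0.0376
t 17.75 pos [0.5014 0.2928 0.2665] jawyaw -6.32 down [ 0.001 -0.009 -1.   ] F [-0.6 -0.8  0.8] op 0.0376
-> tx,ty,tz [ 0.01  0.16 -0.03] twist 0.001
```

View pics/s14.png

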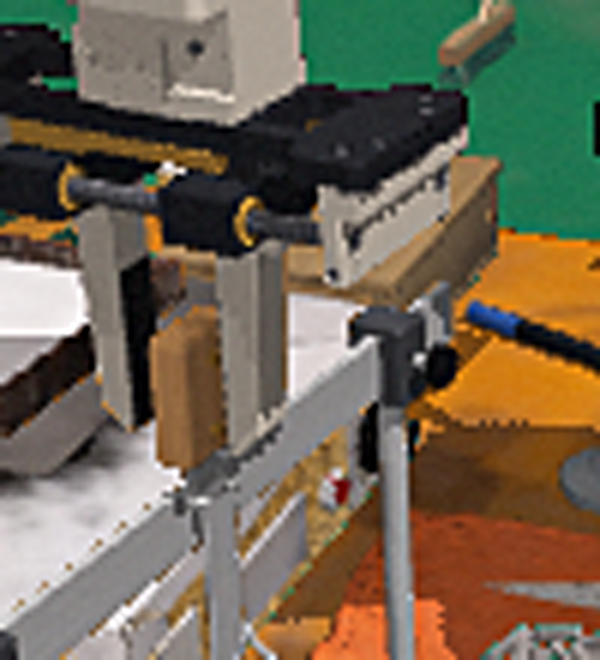

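```bash
python3 -m handwheel '[{"tx":0,"ty":0,"tz":0,"twist":0},{"tx":0,"ty":0,"tz":0,"twist":0},{"tx":0,"ty":0,"tz":0,"twist":0},{"tx":0,"ty":0,"tz":0,"twist":0},{"tx":0,"ty":0,"tz":0,"twist":0}]' 0.4
python3 -m handwheel '[{"tx":-1,"ty":0,"tz":0,"twist":0},{"tx":-3,"ty":0,"tz":0,"twist":0},{"tx":-6,"ty":0,"tz":0,"twist":0},{"tx":-9,"ty":0,"tz":0,"twist":0},{"tx":-12,"ty":0,"tz":0,"twist":0}]'
python3 -m handwheel '[{"tx":-3,"ty":0,"tz":0,"twist":0},{"tx":-4,"ty":0,"tz":0,"twist":0},{"tx":-4,"ty":0,"tz":0,"twist":0},{"tx":-4,"ty":0,"tz":0,"twist":0},{"tx":-4,"ty":0,"tz":0,"twist":0}]'
python3 - <<'E'
from h import *
im=manip.capture('side'); crop(im,180,150,340,310,5,'pics/s15.png')
im=manip.capture('top'); crop(im,120,130,280,250,5,'pics/t15.png')
E
```

```text
clock: 18.3
tool_pos: [0.5014, 0.2927, 0.2664]
tool_rot: [10.9, 89.5, -85.4]
ft_force: [0.3, 0.4, -0.7]
opening: 0.0648
clock: 18.8
tool_pos: [0.5011, 0.2938, 0.3885]
tool_rot: [15.1, 89.5, -81.2]
ft_force: [0.7, -0.8, -0.7]
opening: 0.0651
clock: 19.3
tool_pos: [0.5007, 0.294, 0.4261]
tool_rot: [-3.0, 89.4, -99.3]
ft_force: [0.3, 0.5, -0.3]
opening: 0.0648
```

View pics/s15.png

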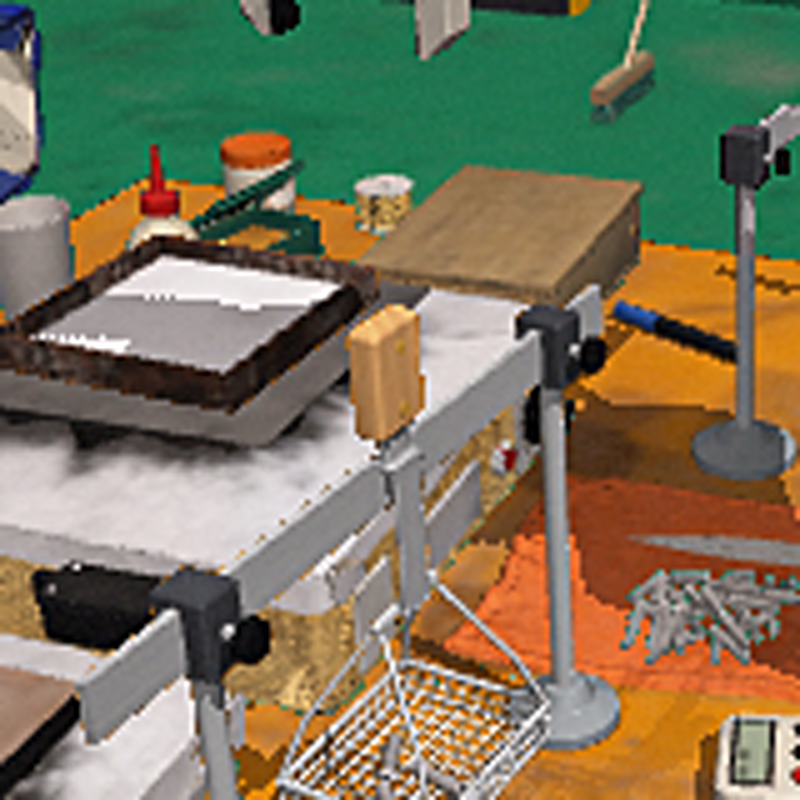

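View pics/t15.png

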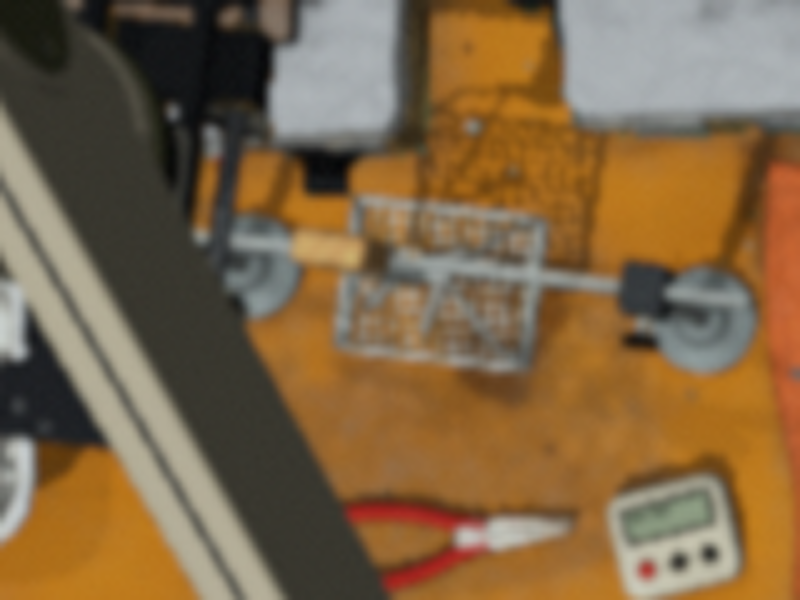

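```bash
python3 - <<'E'
from h import *
im=manip.capture('side'); crop(im,215,195,315,345,5,'pics/s16.png')
H=np.array([.5025,.293,.226])
for n,o,f in(("side",(215,195),5),("top",(120,130),5)):
    manip.capture(n)
    for nm,dz in(("griptop",.068),("gripbot",.018),("hook",0),("tray",-.163)):
        print(n,nm,((proj(n,H+[0,0,dz])-o)*f).round())
ex=np.array([.9938,-.1115,0]);ey=np.array([.1115,.9938,0])
print("tray rim corners top",[((proj("top",H+[0,0,-.145]+ex*a*.0415+ey*b*.0515)-(120,130))*5).round().tolist() for a,b in((1,1),(1,-1),(-1,-1),(-1,1))])
print("tray rim corners side",[((proj("side",H+[0,0,-.145]+ex*a*.0415+ey*b*.0515)-(215,195))*5).round().tolist() for a,b in((1,1),(1,-1),(-1,-1),(-1,1))])
print(manip.get_state()["clock"])
E
```

```text
side griptop [200.  93.]
side gripbot [210. 200.]
side hook [213. 238.]
side tray [240. 546.]
top griptop [319. 242.]
top gripbot [349. 252.]
top hook [359. 256.]
top tray [439. 284.]
tray rim corners top [[346.0, 193.0], [536.0, 216.0], [516.0, 369.0], [325.0, 346.0]]
tray rim corners side [[94.0, 556.0], [225.0, 431.0], [372.0, 475.0], [252.0, 610.0]]
19.55
```

View pics/s16.png

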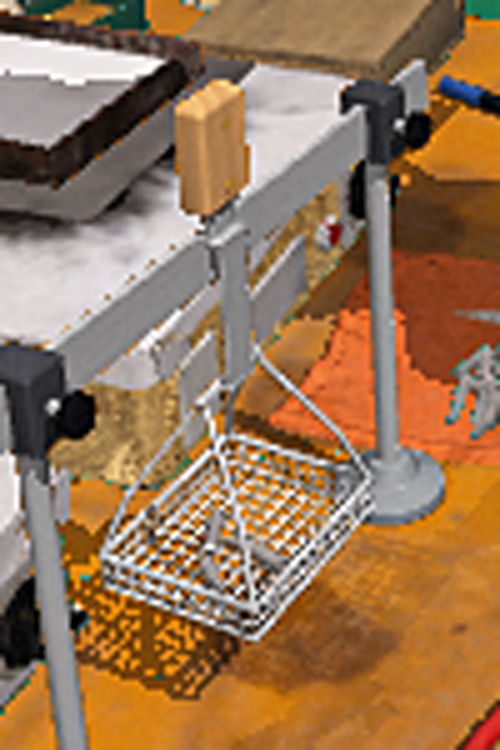

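The basket hangs level, with its tray corners within a few pixels of the level prediction. The hook is seated in the notch, the ferrules lie in the tray around crop (215,540), and the gripper is clear. I'll hand it in.

```bash
python3 - <<'E'
from h import *
print(manip.finish_job(),manip.get_state()["clock"])
E
```

```text
the job is handed in; nothing more can be done
the job is handed in; nothing more can be done
```

I took the steel basket off the drain hook by its wooden grip and carried it level to the cooling rail. I set its hook on the bar about 38 mm to the −y side of the notch and slid it along until it dropped in. I then let go and drew the gripper about 160 mm clear. The whole run took about 20 s.

- **Sliding load:** I estimate 3 to 8 N, from the wrist force less the basket's weight. That is slightly over the suggested 6 N in places, but well under the 20 N limit.
- **Hook height:** the hook bottomed at 226 mm by tool height, which is the home level.
- **Last pictures:** the basket hangs level, with its tray corners close to where a level basket would put them. The ferrules are in the tray and the robot touches nothing.
- **Less certain:** the ferrules overlap in the picture, so I could not count them cleanly, though I take them to be all three. I saw no sign that anything else on the bench had moved, but did not check each item. My camera estimate of the notch was about 4 mm off along the bar from where the hook actually dropped in.

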